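# Hook the terminal cover under its ledge and swing it shut

## Robot

A 6-joint arm with a two-finger parallel gripper is mounted at the origin on the work surface. World frame = base frame: x ahead of the robot, y to its left, z up, the work surface at z = 0. Lengths are in m, angles in rad, forces in N, time in s.
With the tool pointing down it reaches from about 0.375 to 0.75 m from the base axis. Payload 9 kg.
Tool frame: the origin (TCP) lies midway between the tips of the shut fingers; the grasp point (between the pads) lies 19 mm behind it (bot.tcp_to_grasp is the distance from the TCP to the grasp point, in m); z points along the fingers, y is the line along which they close (so a half turn about z gives the same grasp; the last joint's range is limited). The gripper opens to 85 mm and grips with 20 to 120 N. Pads are 22 mm wide; open, the fingers measure 114 mm over their backs; the gripper's body (76 mm by 85 mm) begins 54 mm behind the grasp point. The pads swing forward as they close: fully open they stand 13 mm farther back than shut.
Start: joints at [0.922, 0.104, 0.097, 1.564, 0, 1.353], TCP at [0.251, 0.545, 0.231] pointing down, gripper open.
Joint ranges: [-2.99, 2.99], [-0.84, 1.86], [-1.1, 1.16], [-1.84, 2.11], [-1.51, 1.56], [-3.14, 3.14]. Speed limits (rad/s): [2.22, 2.22, 2.57, 3.14, 3.14, 3.14].

## Interface

Orientations are given as a 3x3 rotation matrix whose columns are the frame's x, y, z axes.
In Python, from cell import bot gives the robot as it stands. The module is installed in compiled form; this text tells all that it offers.
- The arm moves only by the tool send_rows, never from a script. Its arguments are lists of equal length, an entry for each row: "linear": the shift along the tool's x, y, z scaled (see below), a list of three; "dr": the turn, a rotation vector about the tool's x, y, z scaled (see below), a list of three. A call has 1 to 8 rows; each row shifts and turns the commanded pose from where the row before left it, along the tool's axes as they then stand; what a row does not reach is not made up. The controller multiplies each number of a shift by 2 cm and each number of a turn by pi/2 rad. A row lasts 1/8 s, in which the tool goes at most 62.5 mm and 10.7 degrees, less where a joint would pass 70% of its speed; a pose out of reach is approached as far as the arm can. A call with a number of a shift or a turn outside -1 to 1 is refused whole. A call with a gripper value outside its range is refused whole. "jaw" is the opening, from 0 (shut) to 1 (fully open), set as the call begins (left out, the last holds). The fingers move at their own pace and stop on an object; "newtons" is the grip in N (left out, the last holds). Time passes only in rows, so rows that do not move let the fingers close. It gives the time, the measured TCP pose, the force, the opening and the grip force at its end, in the units of the state.
- bot.sense(): the state, without advancing time (a new reading comes with each control period).
- bot.snapshot(name): name is "scene" or "top"; returns a dict with "img" (480x640x3 uint8, blue, green, red), "fx", "fy", "cx", "cy" (pixels), "T" (4x4, takes a point from camera to world coordinates). Camera axes: x right, y down, z forward; pixel columns grow to the right and rows downward; lengths in m; the calibration is good to about 2 mm. A picture is of the moment at which its call begins. There is no depth.
- bot.finish_job(): hands the job in; it is judged then, once.
The state is a dict: "time": time; "joint_positions": joint angles; "qd": joint speeds; "tau": joint torques, N m; "tool_pos": TCP position; "tool_rot": TCP orientation; "wrist_force": force on the tool from outside, world axes, zero at the start; "wrist_torque": the same for the moment, N m; "finger_gap": finger opening in m; "finger_force": force on a finger pad.
Only numpy, scipy, OpenCV 4.12 (cv2) and the standard library are available. Lean on these libraries where they do the work, as an engineer would, in place of code of your own. Each camera call takes 0.05 s, during which the arm holds its last target. There are 200 camera calls.

## Task

Close the open terminal housing with the cover that fits it: of the two covers on the bench, the one whose cut-out corner goes round the housing's black cable gland. Hook the cover's lip under the ledge at the low end of the housing with the cover's top edge still raised, then ease the top edge down, without letting it drop, until the cover lies flush on its seat, and let go. Leave the mirror-image cover and the other things lying about where they are.

Things in the scene. Friction and masses are not known exactly. Their poses are not given: they have to be found in the camera images.
- bay: sloping white terminal housing, 174 x 180 mm, fixed on a low dark stand, open face up and roughly to the right (-y). Origin: on the seat plane at the lip pocket's end wall, centred, 66 mm above the bench. x: up the slope, 25 deg above level, roughly to the left (+y); y: across, level, roughly back to the robot; z: out of the face. The cover rests on the seat, z=0; inner side walls at y=+-81 rise to z=10 (mm)
- ledge (a point): middle of the ledge's edge, underside: x=12, z=11 in the housing frame (mm), axes as the housing's. The ledge roofs the lip pocket from x=0 (end wall) to 12, top at z=15; pocket floor at z=0; pocket 107 wide, between cheeks that also end at x=12, z=15. A lip tilted up to about 20 deg (top edge raised) slides in under it along its own plane
- upper_wall (a point): foot of the upper wall's inner face: x=144, z=0 in the housing frame (mm); the wall rises to z=12. Ledge edge to wall is 132, the cover 140 long with its lip, so it cannot go in flat
- gland (a point): top centre of the black cable gland, an upright post of radius 11 mm, 30 mm tall above the seat, in the housing's upper corner nearer the robot (x=124, y=59 in the housing frame)
- cover: the cover that fits: loose white shallow pan, 120 (x) x 150 (y) mm, 14 deep, 0.2 to 0.4 kg, starts flat on the bench, handle up. Origin: centre of the 120 x 150 underside. x: from lip to top edge; y: across; z: out of the handle face. Home: axes agree with the housing's, origin at x=80 to 84, y=0 (+-3), z=0 mm in the housing frame. It stays shut by its weight, no catch
- cover_lip (a point): middle of the lip's end edge, underside, 80 mm from the cover's origin along -x; axes as the cover's. The flat lip is 100 mm wide, 4 thick (z 0 to 4) and sticks out 20 mm beyond the cover's low edge
- cover_handle (a point): top centre of the cover's handle, 40 mm above the underside: a black upright rib across the middle, 14 mm thick (along x), 80 long (along y), from z=14 (the cover's flat face) to z=40
- cover_notch (a point): inner corner of the cover's cut-out: the whole corner with x over 24 and y over 39 mm (top left, lip towards you) is missing
- mirror_cover: the mirror-image cover, same sizes but the corner x over 24, y below -39 mm is the missing one, so it fouls the gland; lies flat on the bench, to be left alone. Origin and axes as the cover's
- tape: black roll of tape lying flat, 90 mm across, 22 high; origin centre of underside; bystander
- screwdriver: screwdriver with a red handle lying on the bench, about 200 mm long; bystander
- meter: grey hand multimeter lying flat, 150 x 75 x 42 mm; origin centre of underside; bystander
- spray: white bottle, 76 mm across, 170 high; origin centre of underside; bystander
Mind the look-alikes: they are no part of the job. Leave any red look-alike of the cover alone.

How it is judged:
On the way:
1. the cover's lip is under the ledge (at least 4 mm in) while its top edge is still raised, the cover 5 to 29 degrees open (x of cover_lip in the frame of bay between -0.004 and 0.008 m and z of cover_lip in the frame of bay between -0.004 and 0.008 m and y of cover_lip in the frame of bay between -0.008 and 0.008 m and angle between the z axis of cover and the z axis of bay, either way round between 0.09 and 0.5 rad), for 0.2 s.
At the end, for the whole second after the job is handed in: The cover is home and at rest, released: lip under the ledge (its end edge -4 to 7 mm from the pocket's end wall, within 7 mm of the middle, within 3 mm of the seat plane), the cover within 0.04 rad of parallel to the seat and within 0.06 rad of square (x of cover_lip in the frame of bay between -0.004 and 0.007 m and z of cover_lip in the frame of bay between -0.003 and 0.003 m and y of cover_lip in the frame of bay between -0.007 and 0.007 m and angle between the z axis of cover and the z axis of bay, either way round below 0.04 rad and angle between the x axis of cover and the x axis of bay, either way round below 0.06 rad and linear speed of cover below 0.02 m/s and contact force between the fingers and cover below 0.1 N); the robot touches nothing.
It fails at once if the hooked cover drops or slams shut (turns faster than 3 rad/s while its lip is under the ledge and it is open more than 3 degrees) (x of cover_lip in the frame of bay between -0.005 and 0.012 m and z of cover_lip in the frame of bay between -0.005 and 0.009 m and angle between the z axis of cover and the z axis of bay, either way round between 0.05 and 0.6 rad and angular speed of cover above 3 rad/s).
It fails at once if the mirror cover, tape, screwdriver, meter or bottle is moved by more than 30 mm (distance of any of mirror_cover, tape, screwdriver, meter, spray from where it was at the start of the episode above 0.03 m).
It also fails if it takes over 53 s, if anything falls off the work surface, if the arm or the gripper's body presses on something with over 40 N, if the wrist force passes 120 N, or if a joint passes its speed limit or range.

## Working session

There is one attempt and no reset: what is moved stays moved. The work goes in short steps, Python scripts to look and compute and a tool call to move; the robot and the scene stay as the last step left them, time stands still between calls to the robot, and variables do not carry over. Pictures are saved under pics/ and viewed, at most 10 in all, crops included, and the job is handed in when it is done.

Besides the shell and the picture viewer there is one more tool, called after "Request:" as name(argument=value, ...) on one line, values as JSON. send_rows: Moves the arm, as the interface text tells. Shifts and turns lie within -1 to 1; 1 stands for 2 cm of shift or pi/2 rad of turn. Its arguments: {"type":"object","properties":{"linear":{"type":"array"},"dr":{"type":"array"},"jaw":{"type":"number"},"newtons":{"type":"number"}},"required":["linear","dr"]}

```bash
mkdir -p pics
cat > h.py <<'E'
import numpy as np, cv2
from cell import bot
def snap(n,f):
    s=bot.snapshot(n); cv2.imwrite(f,s["img"]); np.savez(f[:-4],K=[s[k] for k in("fx","fy","cx","cy")],T=s["T"]); return s
def ray(f,u,v):
    d=np.load(f[:-4]+".npz"); fx,fy,cx,cy=d["K"]; T=d["T"]
    return T[:3,3],T[:3,:3]@np.array([(u-cx)/fx,(v-cy)/fy,1])
def atz(f,u,v,z):
    o,d=ray(f,u,v); return o+d*(z-o[2])/d[2]
def proj(f,p):
    d=np.load(f[:-4]+".npz"); fx,fy,cx,cy=d["K"]; T=d["T"]
    q=(np.atleast_2d(p)-T[:3,3])@T[:3,:3]; return np.c_[fx*q[:,0]/q[:,2]+cx,fy*q[:,1]/q[:,2]+cy]
E
python3 - <<'E'
from h import *
for n in("scene","top"):
    s=snap(n,f"pics/{n}0.png"); print(n,s["fx"],s["T"].round(3))
print(bot.sense())
E
```

```text
scene 513.6532272312124 [[ 0.586  0.445 -0.677  1.376]
 [ 0.81  -0.309  0.498 -0.597]
 [ 0.012 -0.84  -0.542  0.787]
 [ 0.     0.     0.     1.   ]]
top 529.29336451487 [[ 0.006 -0.995  0.104  0.386]
 [-1.    -0.004  0.012  0.037]
 [-0.012 -0.104 -0.994  1.285]
 [ 0.     0.     0.     1.   ]]
{'time': 0.1, 'joint_positions': array([9.22272762e-01, 1.04633826e-01, 9.65256319e-02, 1.56390832e+00,
       1.10266624e-05, 1.35311712e+00]), 'qd': array([-0.00061154, -0.00212007,  0.00233364, -0.00063271,  0.0005954 ,
       -0.00015891]), 'tau': array([ 6.39843012e-03, -5.58207428e+01,  5.04720640e+01,  1.29831533e-02,
       -2.41837279e-04, -2.78059747e-05]), 'tool_pos': array([0.25036847, 0.54492626, 0.23059168]), 'tool_rot': array([[-9.08613333e-01,  4.17637707e-01, -7.45792897e-04],
       [ 4.17638283e-01,  9.08612862e-01, -9.65799151e-04],
       [ 2.74282876e-04, -1.18900965e-03, -9.99999256e-01]]), 'wrist_force': array([0.76155316, 0.20613263, 0.55052805]), 'wrist_torque': array([0.00795678, 0.02782268, 0.00534044]), 'finger_force': 0.0, 'finger_gap': 0.08560230321481785}
```

View pics/top0.png

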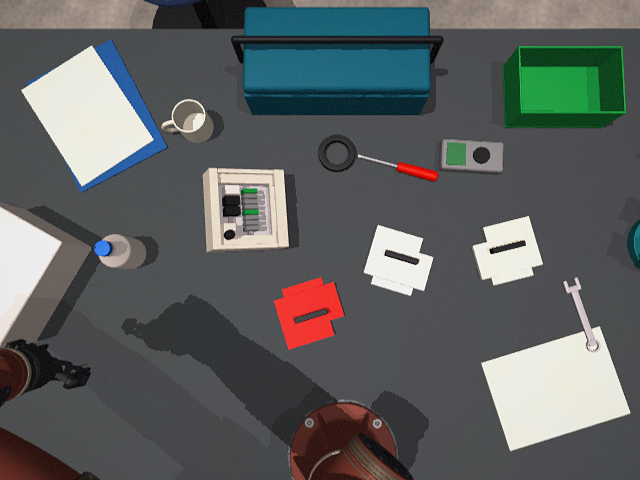

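View pics/scene0.png

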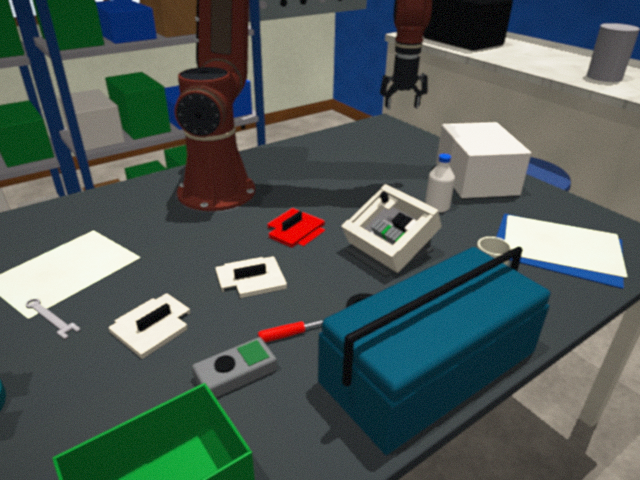

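The top view shows two white covers, A (398,260) and B (508,250), plus a red look-alike at (310,314). The housing is at (247,210), with its gland at (229,235). I'll enlarge the covers and the housing.

Run:
```python
from h import *
i=cv2.imread("pics/top0.png")
a=cv2.resize(i[205:305,350:560],None,fx=3.8,fy=3.8,interpolation=cv2.INTER_CUBIC)
cv2.imwrite("pics/cropc.png",a)
b=cv2.resize(i[155:265,190:310],None,fx=5,fy=5,interpolation=cv2.INTER_CUBIC)
cv2.imwrite("pics/cropb.png",b)
```

```text
(no output)
```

View pics/cropc.png

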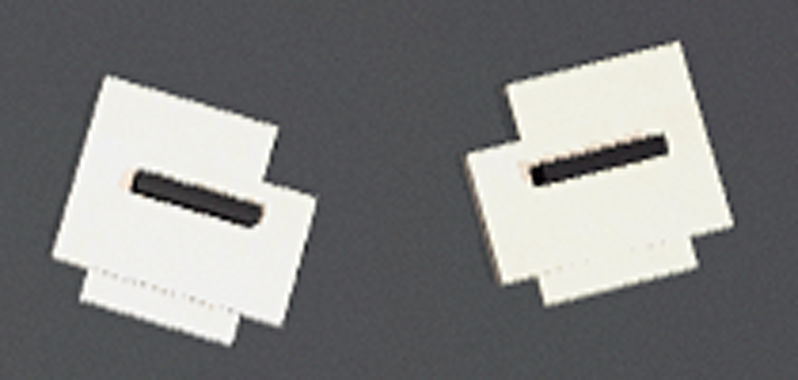

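View pics/cropb.png

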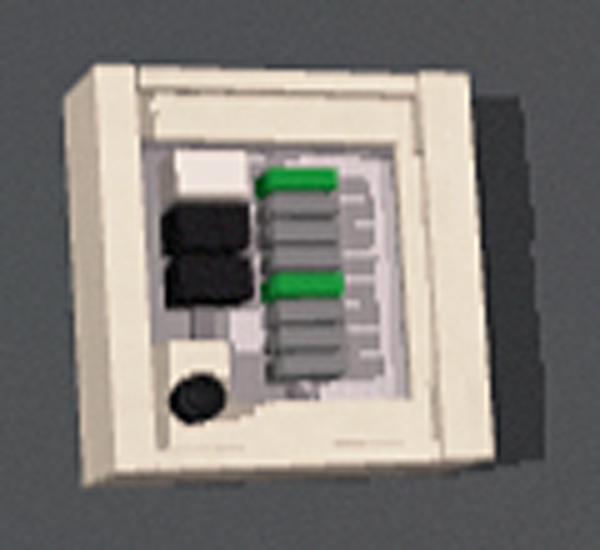

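B at (508,250) fits. With its lip toward the viewer the missing corner is top left, and it will go round the gland. A at (398,260) is the mirror cover, and the red one is a decoy. Next I'll fit the poses of B and the housing.

```bash
cat > fit.py <<'E'
from h import *
from scipy.optimize import least_squares
from scipy.spatial.transform import Rotation as Ro
f="pics/top0.png"
def pose(p,tilt,z0):
    R=Ro.from_euler("ZY",[p[2],-tilt]).as_matrix(); return R,np.array([p[0],p[1],z0])
def fit(P,U,p0,tilt,z0):
    P=np.array(P)/1000.; U=np.array(U,float)
    def r(p):
        R,t=pose(p,tilt,z0); return (proj(f,P@R.T+t)-U).ravel()
    s=least_squares(r,p0,loss="soft_l1"); print(s.x.round(4)); print(r(s.x).reshape(-1,2).round(1).tolist()); return s.x
U=np.array([(505,85),(680,42),(733,228),(697,266),(545,305),(466,155),(520,140)])/3.8+(350,205)-.37
c=fit([(60,39,14),(60,-75,14),(-60,-75,14),(-80,-50,4),(-80,50,4),(24,75,14),(24,39,14)],U,[.4,-.27,.2],0,0)
U=np.array([(95,65),(118,470),(493,462),(470,72),(200,397)])/5+(190,155)-.4
b=fit([(159,-90,12),(159,90,12),(-15,90,15),(-15,-90,15),(124,59,30)],U,[.5,.15,1.5],np.radians(25),.066)
np.savez("poses",c=c,b=b)
R,t=pose(c,0,0); hp=t+R@[0,0,.04]; print("handle proj",proj(f,hp), "scene",proj("pics/scene0.png",hp))
R,t=pose(b,np.radians(25),.066)
i=cv2.imread("pics/scene0.png"); j=cv2.imread(f)
L=[(159,-90,12),(159,90,12),(-15,90,15),(-15,-90,15),(159,-90,12)],[(144,-81,12),(144,81,12)],[(12,-81,15),(12,81,15)],[(124,59,30),(124,59,0)]
Rc,tc=pose(c,0,0)
C=[(60,39,14),(60,-75,14),(-60,-75,14),(-60,75,14),(24,75,14),(24,39,14),(60,39,14)],[(-80,-50,4),(-80,50,4)],[(0,-40,40),(0,40,40)]
for im,ff in((i,"pics/scene0.png"),(j,f)):
  for RR,tt,LL in((R,t,L),(Rc,tc,C)):
    for l in LL: cv2.polylines(im,[(proj(ff,np.array(l)/1000@RR.T+tt)*16).round().astype(int)],False,(255,0,255),1,cv2.LINE_AA,4)
o=np.vstack([np.hstack([cv2.resize(j[155:265,190:310],(400,366)),cv2.resize(i[170:290,330:450],(400,366))]),np.hstack([cv2.resize(j[205:305,460:560],(400,234*400//400)),cv2.resize(i[270:360,95:215],(400,234))])])
cv2.imwrite("pics/ov.png",o)
E
python3 fit.py
```

```text
[ 0.4911 -0.388   0.2479]
[[0.2, 0.1], [-0.2, 0.1], [-0.1, -0.5], [0.0, 0.3], [-0.2, 0.0], [-0.0, -0.2], [0.3, 0.1]]
[0.5743 0.1549 1.6465]
[[0.2, 0.1], [-0.5, 0.4], [0.1, -0.5], [-0.2, 0.8], [0.3, -0.6]]
handle proj [[508.87813709 246.45900005]] scene [[153.87217823 311.88148906]]
```

View pics/ov.png

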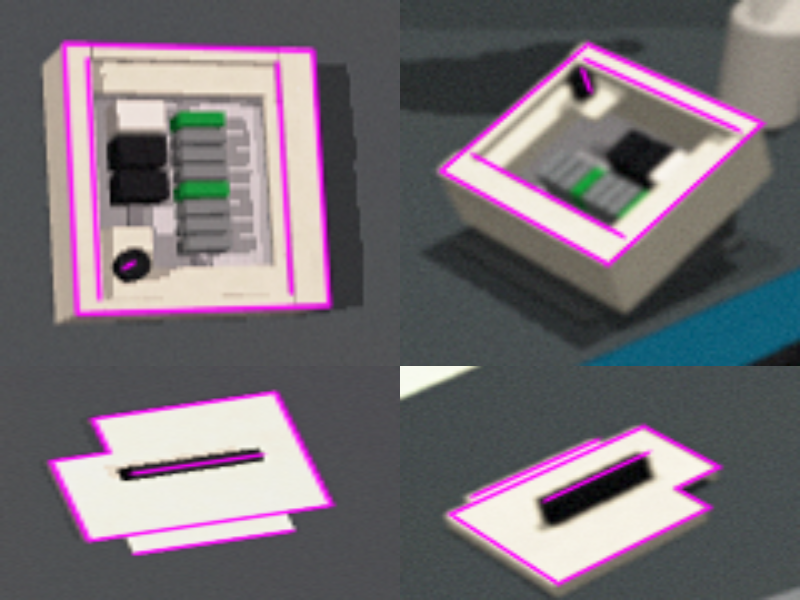

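The overlay matches in both views: housing outline, ledge, gland, cover B and its handle. I'll plan the moves from this.

```bash
cat > plan.py <<'E'
from fit0 import *
from scipy.spatial.transform import Slerp
P=np.load("poses.npz"); Rc,tc=pose(P["c"],0,0); Rb,tb=pose(P["b"],np.radians(25),.066)
def tool(R): return np.c_[R[:,1],R[:,0],-R[:,2]]
def rows(R0,p0,R1,p1,n):
    sl=Slerp([0,1],Ro.from_matrix([R0,R1])); L=[];D=[]; R,p=R0,np.array(p0)
    for k in range(1,n+1):
        Rt=sl(k/n).as_matrix(); pt=p0+(p1-p0)*k/n
        l=(R.T@(pt-p)/.02).round(3); d=(Ro.from_matrix(R.T@Rt).as_rotvec()/(np.pi/2)).round(3)
        p=p+R@l*.02; R=R@Ro.from_rotvec(d*np.pi/2).as_matrix(); L.append(l.tolist());D.append(d.tolist())
    for k in range(0,n,8): print('L',L[k:k+8],'\nD',D[k:k+8])
    return R,p
def cur():
    s=bot.sense(); print(round(s["time"],2),s["joint_positions"].round(2),s["tool_pos"].round(4)); return s["tool_rot"],s["tool_pos"]
E
sed '/^U=/,$d' fit.py > fit0.py
python3 - <<'E'
from plan import *
R,p=cur()
R,p=rows(R,p,tool(Rc),np.array([.46,.12,.24]),24)
rows(R,p,tool(Rc),tc+[0,0,.11],24)
E
```

```text
0.1 [0.92 0.1  0.1  1.56 0.   1.35] [0.2504 0.5449 0.2306]
L [[-0.767, -0.622, -0.019], [-0.789, -0.593, -0.019], [-0.81, -0.563, -0.019], [-0.831, -0.533, -0.019], [-0.851, -0.501, -0.019], [-0.868, -0.47, -0.019], [-0.885, -0.437, -0.019], [-0.901, -0.404, -0.02]] 
D [[-0.0, 0.0, 0.024], [-0.0, 0.0, 0.023], [-0.0, 0.0, 0.024], [-0.0, 0.0, 0.024], [-0.0, 0.0, 0.023], [-0.0, 0.0, 0.024], [-0.0, 0.0, 0.024], [-0.0, 0.0, 0.023]]
L [[-0.915, -0.37, -0.019], [-0.928, -0.336, -0.019], [-0.94, -0.301, -0.019], [-0.951, -0.266, -0.019], [-0.96, -0.23, -0.019], [-0.968, -0.194, -0.019], [-0.974, -0.159, -0.019], [-0.98, -0.123, -0.019]] 
D [[-0.0, 0.0, 0.024], [-0.0, 0.0, 0.024], [-0.0, 0.0, 0.023], [-0.0, 0.0, 0.024], [-0.0, 0.0, 0.024], [-0.0, 0.0, 0.023], [-0.0, 0.0, 0.024], [-0.0, 0.0, 0.024]]
L [[-0.983, -0.085, -0.019], [-0.986, -0.049, -0.019], [-0.987, -0.013, -0.019], [-0.987, 0.025, -0.02], [-0.985, 0.061, -0.019], [-0.982, 0.097, -0.019], [-0.978, 0.135, -0.019], [-0.973, 0.17, -0.019]] 
D [[-0.0, 0.0, 0.023], [-0.001, 0.0, 0.024], [0.0, 0.0, 0.024], [0.0, 0.0, 0.023], [0.0, 0.0, 
[... 417 characters left out ...]
 [[-1.042, -0.197, 0.271], [-1.042, -0.197, 0.271], [-1.041, -0.197, 0.271], [-1.042, -0.196, 0.271], [-1.042, -0.197, 0.271], [-1.042, -0.197, 0.272], [-1.041, -0.197, 0.271], [-1.042, -0.197, 0.271]] 
D [[0.0, 0.0, -0.0], [0.0, 0.0, -0.0], [0.0, 0.0, -0.0], [0.0, 0.0, -0.0], [0.0, 0.0, -0.0], [0.0, 0.0, -0.0], [0.0, 0.0, -0.0], [0.0, 0.0, -0.0]]
L [[-1.042, -0.196, 0.271], [-1.042, -0.197, 0.271], [-1.042, -0.197, 0.271], [-1.041, -0.197, 0.271], [-1.042, -0.197, 0.271], [-1.042, -0.196, 0.272], [-1.042, -0.197, 0.271], [-1.041, -0.197, 0.271]] 
D [[0.0, 0.0, -0.0], [0.0, 0.0, -0.0], [0.0, 0.0, -0.0], [0.0, 0.0, -0.0], [0.0, 0.0, -0.0], [0.0, 0.0, -0.0], [0.0, 0.0, -0.0], [0.0, 0.0, -0.0]]
```

Request:
send_rows(linear=[[-0.77,-0.62,-0.02],[-0.79,-0.59,-0.02],[-0.81,-0.56,-0.02],[-0.83,-0.53,-0.02],[-0.85,-0.5,-0.02],[-0.87,-0.47,-0.02],[-0.88,-0.44,-0.02],[-0.9,-0.4,-0.02]], dr=[[0,0,0.024],[0,0,0.024],[0,0,0.024],[0,0,0.024],[0,0,0.024],[0,0,0.024],[0,0,0.024],[0,0,0.024]], jaw=1)

```text
time: 1.1
tool_pos: [0.3209, 0.4025, 0.2346]
tool_rot: [[-0.742, 0.671, 0.0], [0.671, 0.742, 0.0], [-0.0, 0.0, -1.0]]
wrist_force: [-0.3, 0.5, 0.1]
finger_gap: 0.0856
finger_force: 0.0
```

Request:
send_rows(linear=[[-0.92,-0.37,-0.02],[-0.93,-0.34,-0.02],[-0.94,-0.3,-0.02],[-0.95,-0.27,-0.02],[-0.96,-0.23,-0.02],[-0.97,-0.19,-0.02],[-0.97,-0.16,-0.02],[-0.98,-0.12,-0.02]], dr=[[0,0,0.024],[0,0,0.024],[0,0,0.024],[0,0,0.024],[0,0,0.024],[0,0,0.024],[0,0,0.024],[0,0,0.024]])

```text
time: 2.1
tool_pos: [0.3897, 0.2603, 0.2378]
tool_rot: [[-0.509, 0.861, 0.0], [0.861, 0.509, 0.0], [-0.0, 0.0, -1.0]]
wrist_force: [0.6, -0.8, 0.3]
finger_gap: 0.0853
finger_force: 0.0
```

Request:
send_rows(linear=[[-0.98,-0.09,-0.02],[-0.99,-0.05,-0.02],[-0.99,-0.01,-0.02],[-0.99,0.02,-0.02],[-0.98,0.06,-0.02],[-0.98,0.1,-0.02],[-0.98,0.13,-0.02],[-0.97,0.17,-0.02]], dr=[[0,0,0.024],[0,0,0.024],[0,0,0.024],[0,0,0.024],[0,0,0.024],[0,0,0.024],[0,0,0.022],[0,0,0.022]])

```text
time: 3.1
tool_pos: [0.4578, 0.1179, 0.241]
tool_rot: [[-0.237, 0.972, 0.0], [0.972, 0.237, 0.0], [0.0, 0.0, -1.0]]
wrist_force: [0.3, 0.5, -0.2]
finger_gap: 0.0855
finger_force: 0.0
```

Request:
send_rows(linear=[[-1,-0.19,0.27],[-1,-0.19,0.27],[-1,-0.19,0.27],[-1,-0.19,0.27],[-1,-0.19,0.27],[-1,-0.19,0.27],[-1,-0.19,0.27],[-1,-0.19,0.27]], dr=[[0,0,0],[0,0,0],[0,0,0],[0,0,0],[0,0,0],[0,0,0],[0,0,0],[0,0,0]])

```text
time: 4.1
tool_pos: [0.4661, -0.0447, 0.1976]
tool_rot: [[-0.238, 0.971, 0.0], [0.971, 0.238, 0.0], [-0.0, 0.0, -1.0]]
wrist_force: [-0.1, -0.7, 0.2]
finger_gap: 0.0856
finger_force: 0.0
```

Request:
send_rows(linear=[[-1,-0.19,0.27],[-1,-0.19,0.27],[-1,-0.19,0.27],[-1,-0.19,0.27],[-1,-0.19,0.27],[-1,-0.19,0.27],[-1,-0.19,0.27],[-1,-0.19,0.27]], dr=[[0,0,0],[0,0,0],[0,0,0],[0,0,0],[0,0,0],[0,0,0],[0,0,0],[0,0,0]])

```text
time: 5.1
tool_pos: [0.4752, -0.2074, 0.1541]
tool_rot: [[-0.239, 0.971, -0.0], [0.971, 0.239, 0.0], [0.0, 0.0, -1.0]]
wrist_force: [-1.1, 0.4, 0.4]
finger_gap: 0.0851
finger_force: 0.0
```

Request:
send_rows(linear=[[-1,-0.19,0.27],[-1,-0.19,0.27],[-1,-0.19,0.27],[-1,-0.19,0.27],[-1,-0.19,0.27],[-1,-0.19,0.27],[-1,-0.19,0.27],[-1,-0.19,0.27]], dr=[[0,0,0],[0,0,0],[0,0,0],[0,0,0],[0,0,0],[0,0,0],[0,0,0],[0,0,0]])

```text
time: 6.1
tool_pos: [0.484, -0.3701, 0.1108]
tool_rot: [[-0.239, 0.971, 0.0], [0.971, 0.239, 0.0], [0.0, 0.0, -1.0]]
wrist_force: [0.2, -0.1, -0.5]
finger_gap: 0.0855
finger_force: 0.0
```

Run:
```python
from plan import *
R,p=cur()
rows(R,p,tool(Rc),tc+[0,0,.018],8)
```

```text
6.1 [-0.87  0.14 -0.08  1.35  0.    0.46] [ 0.484  -0.3701  0.1108]
L [[-0.12, 0.017, 0.58], [-0.119, 0.016, 0.58], [-0.12, 0.017, 0.58], [-0.119, 0.016, 0.581], [-0.12, 0.016, 0.58], [-0.12, 0.016, 0.58], [-0.119, 0.016, 0.58], [-0.12, 0.016, 0.58]] 
D [[0.0, -0.0, -0.001], [0.0, -0.0, -0.0], [0.0, -0.0, -0.001], [0.0, -0.0, -0.0], [0.0, -0.0, -0.001], [0.0, -0.0, -0.0], [0.0, -0.0, -0.001], [0.0, -0.0, -0.0]]
```

Request:
send_rows(linear=[[-0.12,0.02,0.58],[-0.12,0.02,0.58],[-0.12,0.02,0.58],[-0.12,0.02,0.58],[-0.12,0.01,0.58],[-0.12,0.01,0.58],[-0.12,0.01,0.58],[-0.12,0.02,0.58]], dr=[[0,0,-0.002],[0,0,-0.002],[0,0,0],[0,0,0],[0,0,0],[0,0,0],[0,0,0],[0,0,0]])

```text
time: 7.1
tool_pos: [0.4912, -0.3868, 0.0177]
tool_rot: [[-0.245, 0.969, 0.0], [0.969, 0.245, 0.0], [0.0, 0.0, -1.0]]
wrist_force: [-0.2, 0.7, -0.4]
finger_gap: 0.0854
finger_force: 0.0
```

Request:
send_rows(linear=[[0,0,0],[0,0,0],[0,0,0],[0,0,0],[0,0,0],[0,0,0]], dr=[[0,0,0],[0,0,0],[0,0,0],[0,0,0],[0,0,0],[0,0,0]], jaw=0, newtons=80)

```text
time: 7.85
tool_pos: [0.4914, -0.387, 0.0192]
tool_rot: [[-0.245, 0.969, 0.001], [0.969, 0.245, -0.001], [-0.001, 0.0, -1.0]]
wrist_force: [-0.3, 0.7, 5.8]
finger_gap: 0.0123
finger_force: 80.4
```

```bash
cat >> plan.py <<'E'
G=np.array([0,0,.0192]) # tool origin in cover frame
def target(th,lx,ly,lz):
    "tool pose for cover opened th deg, lip end underside mid at bay (lx,ly,lz) mm"
    Ro_=Rb@Ro.from_euler("Y",-th,degrees=True).as_matrix()
    t=tb+Rb@(np.array([lx,ly,lz])/1000)-Ro_@[-.08,0,0]
    return tool(Ro_),t+Ro_@G
def lipnow(R,p):
    C=np.c_[R[:,1],R[:,0],-R[:,2]]; t=p-C@G; B=Rb.T@C
    print("lip mm",(1000*Rb.T@(t+C@[-.08,0,0]-tb)).round(1),"open deg",np.degrees(np.arctan2(-B[0,2],B[2,2])).round(2),"yaw",np.degrees(np.arctan2(B[1,0],B[0,0])).round(2))
E
python3 - <<'E'
from plan import *
s=bot.sense(); g=Rc.T@(s["tool_pos"]-tc); print("grasp in cover mm",g*1000)
R,p=s["tool_rot"],s["tool_pos"]
d=np.array([np.cos(np.radians(17)),0,np.sin(np.radians(17))])*35
R1,p1=target(17,2+d[0],0,1.5+d[2]); print(p1, R1.round(2))
print("lift");R,p=rows(R,p,tool(Rc),p+[0.01,.0,.16],9)
print("go");R,p=rows(R,p,R1,p1+[0,0,.08],32)
E
```

```text
grasp in cover mm [ 0.5276184   0.85525302 19.23877267]
[0.56867266 0.22846035 0.1594231 ] [[-1.   -0.06 -0.05]
 [-0.08  0.74  0.67]
 [-0.    0.67 -0.74]]
lift
L [[-0.014, 0.054, -0.889], [-0.015, 0.055, -0.889], [-0.014, 0.054, -0.889], [-0.015, 0.054, -0.888], [-0.014, 0.054, -0.889], [-0.015, 0.055, -0.889], [-0.014, 0.054, -0.889], [-0.014, 0.054, -0.889]] 
D [[0.0, 0.0, -0.0], [0.0, 0.0, -0.0], [0.0, 0.0, -0.0], [0.0, 0.0, -0.0], [0.0, 0.0, -0.0], [0.0, 0.0, -0.0], [0.0, 0.0, -0.0], [0.0, 0.001, -0.0]]
L [[-0.013, 0.055, -0.889]] 
D [[0.0, -0.0, -0.0]]
go
L [[0.907, 0.338, -0.093], [0.893, 0.376, -0.073], [0.877, 0.415, -0.051], [0.861, 0.451, -0.029], [0.841, 0.487, -0.006], [0.82, 0.522, 0.017], [0.797, 0.555, 0.04], [0.772, 0.586, 0.063]] 
D [[-0.012, 0.01, -0.026], [-0.012, 0.01, -0.027], [-0.012, 0.01, -0.026], [-0.012, 0.011, -0.027], [-0.012, 0.01, -0.026], [-0.012, 0.01, -0.027], [-0.012, 0.01, -0.026], [-0.013, 0.01, -0.027]]
L [[0.747, 0.617, 0.087], [0.718, 0.644, 0.11], [0.689, 0.673, 0.136], [0.658, 0.697, 0.158], [0.626, 0.721, 0.182], [0.593, 0.743, 0.205], [0.557
[... 305 characters left out ...]
], [0.369, 0.832, 0.342], [0.327, 0.841, 0.362], [0.287, 0.845, 0.384], [0.245, 0.849, 0.404], [0.203, 0.851, 0.425]] 
D [[-0.012, 0.01, -0.026], [-0.012, 0.01, -0.027], [-0.012, 0.01, -0.026], [-0.012, 0.01, -0.027], [-0.012, 0.01, -0.026], [-0.013, 0.01, -0.027], [-0.012, 0.011, -0.026], [-0.012, 0.01, -0.027]]
L [[0.16, 0.85, 0.444], [0.118, 0.847, 0.462], [0.075, 0.842, 0.479], [0.033, 0.835, 0.496], [-0.009, 0.826, 0.512], [-0.052, 0.816, 0.526], [-0.094, 0.802, 0.541], [-0.136, 0.786, 0.554]] 
D [[-0.012, 0.01, -0.026], [-0.012, 0.01, -0.027], [-0.012, 0.01, -0.026], [-0.012, 0.011, -0.026], [-0.012, 0.01, -0.027], [-0.012, 0.01, -0.026], [-0.012, 0.01, -0.027], [-0.012, 0.01, -0.026]]
```

Request:
send_rows(linear=[[-0.01,0.05,-0.5],[-0.01,0.05,-0.9],[-0.01,0.05,-0.9],[-0.01,0.05,-0.9],[-0.01,0.05,-0.9],[-0.01,0.05,-0.9],[-0.01,0.05,-0.9],[-0.01,0.05,-0.9]], dr=[[0,0,0],[0,0,0],[0,0,0],[0,0,0],[0,0,0],[0,0,0],[0,0,0],[0,0,0]])

```text
time: 8.85
tool_pos: [0.4993, -0.3863, 0.1557]
tool_rot: [[-0.245, 0.969, 0.0], [0.969, 0.245, 0.0], [0.0, 0.0, -1.0]]
wrist_force: [0.4, 0.2, -2.9]
finger_gap: 0.0123
finger_force: 79.4
```

Request:
send_rows(linear=[[0.91,0.34,-0.2],[0.89,0.38,-0.2],[0.88,0.42,-0.1],[0.86,0.45,-0.1],[0.84,0.49,-0.05],[0.82,0.52,0],[0.8,0.56,0.02],[0.77,0.59,0.06]], dr=[[-0.012,0.01,-0.026],[-0.012,0.01,-0.027],[-0.012,0.01,-0.026],[-0.012,0.01,-0.027],[-0.012,0.01,-0.026],[-0.012,0.01,-0.027],[-0.012,0.01,-0.026],[-0.012,0.01,-0.027]])

```text
time: 9.85
tool_pos: [0.5164, -0.2313, 0.1782]
tool_rot: [[-0.556, 0.826, 0.087], [0.825, 0.537, 0.175], [0.098, 0.169, -0.981]]
wrist_force: [-0.4, -1.1, -1.8]
finger_gap: 0.012
finger_force: 79.4
```

Request:
send_rows(linear=[[0.75,0.62,0.09],[0.72,0.64,0.11],[0.69,0.67,0.14],[0.66,0.7,0.16],[0.63,0.72,0.18],[0.59,0.74,0.2],[0.56,0.76,0.23],[0.52,0.78,0.25]], dr=[[-0.012,0.01,-0.026],[-0.012,0.01,-0.027],[-0.012,0.01,-0.026],[-0.012,0.01,-0.027],[-0.012,0.01,-0.026],[-0.012,0.01,-0.027],[-0.012,0.01,-0.026],[-0.012,0.01,-0.027]])

```text
time: 10.85
tool_pos: [0.533, -0.0773, 0.1926]
tool_rot: [[-0.806, 0.582, 0.108], [0.577, 0.732, 0.362], [0.131, 0.354, -0.926]]
wrist_force: [0.5, 0.1, -2.0]
finger_gap: 0.0124
finger_force: 79.5
```

Request:
send_rows(linear=[[0.48,0.8,0.27],[0.45,0.81,0.3],[0.41,0.82,0.32],[0.37,0.83,0.34],[0.33,0.84,0.36],[0.29,0.84,0.38],[0.24,0.85,0.4],[0.2,0.85,0.42]], dr=[[-0.012,0.01,-0.026],[-0.012,0.01,-0.027],[-0.012,0.01,-0.026],[-0.012,0.01,-0.027],[-0.012,0.01,-0.026],[-0.012,0.01,-0.027],[-0.012,0.01,-0.026],[-0.012,0.01,-0.027]])

```text
time: 11.85
tool_pos: [0.5499, 0.0764, 0.2071]
tool_rot: [[-0.961, 0.271, 0.061], [0.261, 0.805, 0.532], [0.095, 0.527, -0.844]]
wrist_force: [0.1, -0.3, -1.1]
finger_gap: 0.0127
finger_force: 79.5
```

```bash
sed -i 's/G=np.array(\[0,0,/G=np.array([0,.0009,/' plan.py
python3 - <<'E'
from plan import *
R,p=cur(); lipnow(R,p)
d=np.array([np.cos(np.radians(17)),0,np.sin(np.radians(17))])*35
R1,p1=target(17,2+d[0],0,1.5+d[2])
R,p=rows(R,p,R1,p1+[0,0,.07],8)
R,p=rows(R,p,R1,p1+[0,0,.015],8)
E
```

```text
11.85 [-0.4  -0.01 -0.16  1.61  0.54 -0.16] [0.5499 0.0764 0.2071]
lip mm [-82.2  54.  129.5] open deg 6.93 yaw -19.56
L [[0.154, 0.869, 0.395], [0.111, 0.867, 0.413], [0.07, 0.863, 0.432], [0.025, 0.855, 0.449], [-0.016, 0.847, 0.467], [-0.059, 0.836, 0.482], [-0.1, 0.823, 0.497], [-0.142, 0.809, 0.511]] 
D [[-0.012, 0.01, -0.026], [-0.013, 0.011, -0.026], [-0.012, 0.01, -0.027], [-0.013, 0.01, -0.026], [-0.012, 0.011, -0.026], [-0.013, 0.01, -0.026], [-0.012, 0.01, -0.026], [-0.013, 0.01, -0.027]]
L [[0.0, -0.23, 0.255], [0.001, -0.23, 0.256], [0.0, -0.23, 0.255], [0.0, -0.23, 0.256], [0.001, -0.23, 0.255], [0.0, -0.231, 0.256], [0.001, -0.23, 0.255], [-0.0, -0.23, 0.255]] 
D [[0.0, 0.0, 0.0], [0.0, 0.0, 0.0], [0.0, 0.0, 0.0], [0.0, 0.0, 0.0], [0.0, 0.0, 0.0], [0.0, 0.0, 0.0], [0.0, 0.0, 0.0], [0.0, 0.0, 0.0]]
```

Request:
send_rows(linear=[[0.15,0.87,0.39],[0.11,0.87,0.41],[0.07,0.86,0.43],[0.03,0.86,0.45],[-0.02,0.85,0.47],[-0.06,0.84,0.48],[-0.1,0.82,0.5],[-0.14,0.81,0.51]], dr=[[-0.012,0.01,-0.026],[-0.013,0.011,-0.026],[-0.012,0.01,-0.027],[-0.013,0.01,-0.026],[-0.012,0.011,-0.026],[-0.013,0.01,-0.026],[-0.012,0.01,-0.026],[-0.013,0.01,-0.027]])

```text
time: 12.85
tool_pos: [0.5683, 0.2285, 0.2295]
tool_rot: [[-0.997, -0.057, -0.05], [-0.076, 0.741, 0.668], [-0.001, 0.669, -0.743]]
wrist_force: [0.1, -0.6, -1.8]
finger_gap: 0.012
finger_force: 79.5
```

```bash
cat > ov.py <<'E'
from plan import *
import sys
def ov(name,th=None):
    s=bot.sense(); R,p=s["tool_rot"],s["tool_pos"]; C=np.c_[R[:,1],R[:,0],-R[:,2]]; t=p-C@G
    L=[(159,-90,12),(159,90,12),(-15,90,15),(-15,-90,15),(159,-90,12)],[(144,-81,12),(144,81,12)],[(12,-53,15),(12,53,15)]
    Cv=[(60,39,14),(60,-75,14),(-60,-75,14),(-60,75,14),(24,75,14),(24,39,14),(60,39,14)],[(-60,-50,4),(-80,-50,4),(-80,50,4),(-60,50,4)]
    out=[]
    for cam in("top","scene"):
        f=f"pics/{name}_{cam}.png"; snap(cam,f); im=cv2.imread(f); big=im.copy()
        k=4; c=proj(f,tb+Rb@[.07,0,.03])[0].round().astype(int); x0,y0=c[0]-50,c[1]-70
        a=cv2.resize(im[y0:y0+140,x0:x0+100],(400,560),interpolation=cv2.INTER_CUBIC)
        for RR,tt,LL,col in((Rb,tb,L,(255,0,255)),(C,t,Cv,(0,160,0))):
            for l in LL: cv2.polylines(a,[((proj(f,np.array(l)/1000@RR.T+tt)-[x0,y0]+.5)*4*16-8).round().astype(int)],False,col,1,cv2.LINE_AA,4)
        out.append(a)
    cv2.imwrite(f"pics/{name}.png",np.hstack(out))
E
python3 - <<'E'
from ov import *
R,p=cur(); lipnow(R,p)
d=np.array([np.cos(np.radians(17)),0,np.sin(np.radians(17))])*35
R1,p1=target(17,2+d[0],0,1.5+d[2])
R,p=rows(R,p,R1,p1+[0,0,.015],8)
E
```

```text
12.85 [-0.18  0.15 -0.01  1.64  0.7  -0.34] [0.5683 0.2285 0.2295]
lip mm [65.1 -0.6 75.2] open deg 17.02 yaw 0.03
L [[0.004, -0.231, 0.255], [0.003, -0.23, 0.256], [0.004, -0.231, 0.255], [0.003, -0.23, 0.256], [0.004, -0.231, 0.255], [0.003, -0.23, 0.255], [0.004, -0.231, 0.256], [0.004, -0.23, 0.255]] 
D [[0.0, 0.0, 0.0], [0.0, 0.0, 0.0], [0.0, 0.0, 0.0], [0.0, 0.0, 0.0], [0.0, 0.0, 0.0], [0.0, 0.0, 0.0], [0.0, 0.0, 0.0], [0.0, 0.0, 0.0]]
```

Request:
send_rows(linear=[[0,-0.23,0.26],[0,-0.23,0.26],[0,-0.23,0.26],[0,-0.23,0.26],[0,-0.23,0.25],[0,-0.23,0.25],[0,-0.23,0.25],[0.02,-0.23,0.25]], dr=[[0,0,0],[0,0,0],[0,0,0],[0,0,0],[0,0,0],[0,0,0],[0,0,0],[0,0,0]])

```text
time: 13.85
tool_pos: [0.5678, 0.227, 0.1739]
tool_rot: [[-0.997, -0.054, -0.049], [-0.073, 0.742, 0.667], [0.0, 0.668, -0.744]]
wrist_force: [0.2, 0.4, -2.6]
finger_gap: 0.0121
finger_force: 79.5
```

Run:
```python
from ov import *
R,p=cur(); lipnow(R,p); ov("pre")
```

```text
13.85 [-0.18  0.16 -0.09  1.54  0.7  -0.34] [0.5678 0.227  0.1739]
lip mm [40.3  0.3 25.5] open deg 16.95 yaw -0.14
```

View pics/pre.png

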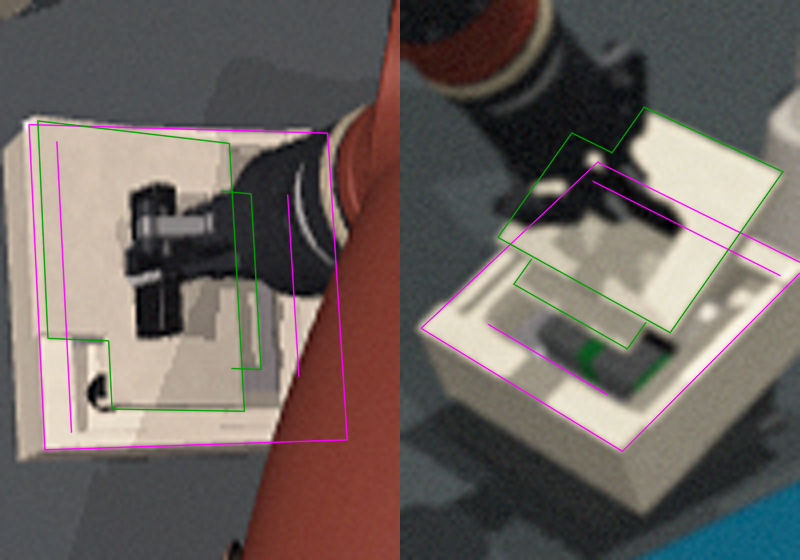

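The modelled cover (green) lies on the real one in both views, held 17° open and lined up. Next I lower it to the start of the slide, then slide it in.

Run:
```python
from plan import *
R,p=cur()
d=np.array([np.cos(np.radians(17)),0,np.sin(np.radians(17))])
R,p=rows(R,p,*target(17,2+35*d[0],0,1.5+35*d[2]),4)
R,p=rows(R,p,*target(17,2+6*d[0],0,1.5+6*d[2]),8)
```

```text
13.95 [-0.18  0.16 -0.09  1.54  0.7  -0.34] [0.5673 0.2271 0.1734]
L [[-0.007, -0.105, 0.14], [-0.008, -0.105, 0.141], [-0.007, -0.105, 0.14], [-0.007, -0.106, 0.14]] 
D [[-0.0, 0.0, -0.0], [-0.0, 0.0, -0.001], [-0.0, 0.0, -0.0], [-0.0, 0.0, -0.001]]
L [[-0.0, -0.181, 0.0], [-0.0, -0.181, 0.0], [-0.0, -0.182, 0.0], [-0.0, -0.181, 0.001], [-0.0, -0.181, -0.0], [-0.0, -0.181, -0.0], [-0.0, -0.181, 0.0], [-0.0, -0.182, 0.0]] 
D [[-0.0, 0.0, 0.0], [-0.0, 0.0, 0.0], [-0.0, 0.0, 0.0], [-0.0, 0.0, 0.0], [-0.0, 0.0, 0.0], [-0.0, 0.0, 0.0], [-0.0, 0.0, 0.0], [-0.0, 0.0, 0.0]]
```

Request:
send_rows(linear=[[-0.01,-0.1,0.14],[-0.01,-0.1,0.14],[-0.01,-0.1,0.14],[-0.01,-0.11,0.14]], dr=[[0,0,-0.001],[0,0,0],[0,0,0],[0,0,-0.001]])

```text
time: 14.45
tool_pos: [0.5685, 0.2285, 0.1604]
tool_rot: [[-0.997, -0.057, -0.049], [-0.075, 0.742, 0.667], [-0.002, 0.668, -0.744]]
wrist_force: [-0.1, 0.3, -1.5]
finger_gap: 0.012
finger_force: 79.5
```

Request:
send_rows(linear=[[0,-0.18,0],[0,-0.18,0],[0,-0.18,0],[0,-0.18,0],[0,-0.18,0],[0,-0.18,0],[0,-0.18,0],[0,-0.18,0]], dr=[[0,0,0],[0,0,0],[0,0,0],[0,0,0],[0,0,0],[0,0,0],[0,0,0],[0,0,0]])

```text
time: 15.45
tool_pos: [0.5701, 0.207, 0.1412]
tool_rot: [[-0.997, -0.057, -0.049], [-0.075, 0.742, 0.667], [-0.002, 0.668, -0.744]]
wrist_force: [0.5, -0.4, -1.8]
finger_gap: 0.0121
finger_force: 79.5
```

Run:
```python
from plan import *
R,p=cur(); lipnow(R,p); print(bot.sense()["wrist_force"])
```

```text
15.45 [-0.22  0.2  -0.11  1.51  0.7  -0.38] [0.5701 0.207  0.1412]
lip mm [ 8.2 -0.8  4.4] open deg 16.95 yaw 0.05
[ 0.534963   -0.38973335 -1.8010343 ]
```

Request:
send_rows(linear=[[0,-0.06,0.01],[0,-0.06,0.01],[0,-0.06,0.01],[0,-0.06,0.01],[0,-0.06,0.01],[0,-0.05,0.01]], dr=[[0,0,0],[0,0,0],[0,0,0],[0,0,0],[0,0,0],[0,0,0]])

```text
time: 16.2
tool_pos: [0.5705, 0.2028, 0.1358]
tool_rot: [[-0.997, -0.057, -0.049], [-0.075, 0.741, 0.667], [-0.002, 0.669, -0.744]]
wrist_force: [0.1, -0.1, 0.5]
finger_gap: 0.0119
finger_force: 79.7
```

Request:
send_rows(linear=[[0,-0.05,0],[0,-0.05,0]], dr=[[0,0,0],[0,0,0]])

```text
time: 16.45
tool_pos: [0.5708, 0.2013, 0.1349]
tool_rot: [[-0.997, -0.057, -0.048], [-0.075, 0.741, 0.667], [-0.003, 0.669, -0.744]]
wrist_force: [0.1, -0.7, 3.2]
finger_gap: 0.0124
finger_force: 80.1
```

Run:
```python
from plan import *
R,p=cur(); lipnow(R,p); print(Rb.T@bot.sense()["wrist_force"])
```

```text
16.45 [-0.22  0.21 -0.11  1.51  0.69 -0.39] [0.5708 0.2013 0.1349]
lip mm [ 0.4 -1.1  1.1] open deg 16.97 yaw 0.07
[ 0.72349473 -0.04812711  3.17719075]
```

Request:
send_rows(linear=[[0,-0.048,-0.035],[0,-0.048,-0.015],[0,0,0]], dr=[[0,0,0],[0,0,0],[0,0,0]])

```text
time: 16.82
tool_pos: [0.5708, 0.1993, 0.1342]
tool_rot: [[-0.997, -0.057, -0.049], [-0.075, 0.741, 0.667], [-0.002, 0.669, -0.743]]
wrist_force: [-0.7, 1.6, 3.7]
finger_gap: 0.0123
finger_force: 79.9
```

Request:
send_rows(linear=[[0,-0.048,-0.015],[0,0,0]], dr=[[0,0,0],[0,0,0]])

```text
time: 17.08
tool_pos: [0.5708, 0.1991, 0.1342]
tool_rot: [[-0.997, -0.057, -0.049], [-0.075, 0.74, 0.668], [-0.002, 0.67, -0.742]]
wrist_force: [-1.4, 3.8, 6.8]
finger_gap: 0.0121
finger_force: 79.8
```

Run:
```python
from plan import *
R,p=cur(); lipnow(R,p); print(Rb.T@bot.sense()["wrist_force"])
```

```text
17.07 [-0.23  0.21 -0.11  1.51  0.69 -0.4 ] [0.5708 0.1991 0.1342]
lip mm [-1.8 -0.9  1.3] open deg 17.06 yaw 0.08
[6.38127356 1.13014135 4.57442127]
```

Run:
```python
from plan import *
R,p=cur()
R,p=rows(R,p,*target(16,.4,0,1.8),3)
for t in(12.5,9,5.5,2): print(t); R,p=rows(R,p,*target(t,.4,0,1.6),6)
```

```text
17.07 [-0.23  0.21 -0.11  1.51  0.69 -0.4 ] [0.5708 0.1991 0.1342]
L [[0.013, 0.044, 0.028], [0.013, 0.044, 0.027], [0.013, 0.044, 0.027]] 
D [[0.004, 0.0, 0.0], [0.004, 0.001, 0.001], [0.004, 0.0, -0.0]]
12.5
L [[-0.0, 0.008, 0.043], [-0.0, 0.009, 0.042], [-0.0, 0.009, 0.042], [-0.0, 0.009, 0.043], [-0.0, 0.01, 0.042], [-0.0, 0.01, 0.042]] 
D [[0.006, 0.0, -0.0], [0.007, 0.0, -0.0], [0.006, 0.0, -0.0], [0.007, 0.0, -0.0], [0.006, 0.0, -0.0], [0.007, 0.0, -0.0]]
9
L [[-0.0, 0.009, 0.041], [-0.0, 0.009, 0.041], [-0.0, 0.009, 0.041], [-0.0, 0.01, 0.041], [-0.0, 0.01, 0.04], [-0.0, 0.011, 0.041]] 
D [[0.006, 0.0, -0.0], [0.007, 0.0, -0.0], [0.006, 0.0, -0.0], [0.007, 0.0, -0.0], [0.006, 0.0, -0.0], [0.007, 0.0, -0.0]]
5.5
L [[-0.0, 0.009, 0.041], [-0.0, 0.008, 0.041], [-0.0, 0.01, 0.041], [-0.0, 0.009, 0.04], [-0.0, 0.011, 0.041], [-0.0, 0.01, 0.04]] 
D [[0.006, 0.0, -0.0], [0.007, 0.0, -0.0], [0.006, 0.0, -0.0], [0.007, 0.0, -0.0], [0.006, 0.0, -0.0], [0.006, 0.0, -0.0]]
2
L [[0.0, 0.009, 0.041], [0.0, 0.009, 0.041], [0.0, 0.009, 0.041], [0.0, 0.01, 0.041], [0.0, 0.01, 0.04], [0.0, 0.011, 0.041]] 
D [[0.007, 0.0, -0.0], [0.006, 0.0, -0.0], [0.007, 0.0, -0.0], [0.006, 0.0, -0.0], [0.007, 0.0, -0.0], [0.006, 0.0, -0.0]]
```

Request:
send_rows(linear=[[0.013,0.044,0.028],[0.013,0.044,0.027],[0.013,0.044,0.027],[0,0.009,0.042],[0,0.009,0.042],[0,0.009,0.042],[0,0.009,0.042],[0,0.01,0.042]], dr=[[0.004,0,0],[0.004,0,0],[0.004,0,0],[0.0065,0,0],[0.0065,0,0],[0.0065,0,0],[0.0065,0,0],[0.0065,0,0]])

```text
time: 18.08
tool_pos: [0.5694, 0.2047, 0.1312]
tool_rot: [[-0.997, -0.06, -0.045], [-0.075, 0.787, 0.613], [-0.002, 0.614, -0.789]]
wrist_force: [-0.2, -0.2, -1.4]
finger_gap: 0.012
finger_force: 79.5
```

Request:
send_rows(linear=[[0,0.01,0.042],[0,0.01,0.041],[0,0.01,0.041],[0,0.01,0.041],[0,0.01,0.041],[0,0.01,0.041],[0,0.01,0.041]], dr=[[0.0065,0,0],[0.0065,0,0],[0.0065,0,0],[0.0065,0,0],[0.0065,0,0],[0.0065,0,0],[0.0065,0,0]])

```text
time: 18.95
tool_pos: [0.5692, 0.2092, 0.1275]
tool_rot: [[-0.997, -0.063, -0.04], [-0.075, 0.828, 0.555], [-0.002, 0.556, -0.831]]
wrist_force: [-0.6, 0.0, -1.3]
finger_gap: 0.0117
finger_force: 79.5
```

Run:
```python
from plan import *
R,p=cur(); lipnow(R,p); print(Rb.T@bot.sense()["wrist_force"])
for t in(5.5,3): print(t); R,p=rows(R,p,*target(t,.4,0,1.8),5)
for t in(0,): print(t); R,p=rows(R,p,*target(t,.4,0,1.5),5)
```

```text
18.95 [-0.15  0.14 -0.15  1.43  0.57 -0.27] [0.5692 0.2092 0.1275]
lip mm [-0.7 -0.1  1.4] open deg 8.81 yaw 0.04
[-0.49274916  0.55895892 -1.23520379]
5.5
L [[-0.0, 0.021, 0.044], [-0.0, 0.022, 0.045], [-0.0, 0.022, 0.044], [-0.001, 0.022, 0.043], [0.0, 0.023, 0.044]] 
D [[0.007, 0.0, 0.0], [0.008, 0.0, 0.0], [0.007, 0.001, 0.0], [0.007, -0.0, 0.0], [0.008, 0.0, 0.0]]
3
L [[0.0, 0.008, 0.035], [0.0, 0.008, 0.035], [0.0, 0.008, 0.035], [0.0, 0.009, 0.035], [0.0, 0.009, 0.035]] 
D [[0.006, 0.0, 0.0], [0.005, 0.0, 0.0], [0.006, 0.0, 0.0], [0.005, 0.0, 0.0], [0.006, 0.0, 0.0]]
0
L [[0.0, 0.009, 0.045], [0.0, 0.009, 0.045], [0.0, 0.01, 0.045], [0.0, 0.01, 0.045], [0.0, 0.01, 0.044]] 
D [[0.007, 0.0, 0.0], [0.006, 0.0, 0.0], [0.007, 0.0, 0.0], [0.006, 0.0, 0.0], [0.007, 0.0, 0.0]]
```

Request:
send_rows(linear=[[0,0.022,0.044],[0,0.022,0.044],[0,0.022,0.044],[0,0.022,0.044],[0,0.022,0.044],[0,0.008,0.035],[0,0.008,0.035],[0,0.008,0.035]], dr=[[0.0075,0,0],[0.0075,0,0],[0.0075,0,0],[0.0075,0,0],[0.0075,0,0],[0.0055,0,0],[0.0055,0,0],[0.0055,0,0]])

```text
time: 19.95
tool_pos: [0.5688, 0.2148, 0.1233]
tool_rot: [[-0.997, -0.067, -0.035], [-0.075, 0.872, 0.483], [-0.002, 0.484, -0.875]]
wrist_force: [0.8, -0.0, -0.8]
finger_gap: 0.0123
finger_force: 79.5
```

Run:
```python
from plan import *
R,p=cur(); lipnow(R,p); print(Rb.T@bot.sense()["wrist_force"])
for t in(0,): print(t); R,p=rows(R,p,*target(t,.4,0,1.3),8)
```

```text
19.95 [-0.11  0.12 -0.15  1.4   0.5  -0.21] [0.5688 0.2148 0.1233]
lip mm [ 0.3 -0.1  1.9] open deg 3.95 yaw 0.02
[-0.38304622 -0.80628975 -0.66545334]
0
L [[-0.0, 0.007, 0.038], [-0.0, 0.008, 0.039], [-0.0, 0.008, 0.038], [-0.0, 0.008, 0.038], [-0.0, 0.009, 0.038], [-0.0, 0.009, 0.038], [-0.0, 0.01, 0.038], [-0.0, 0.009, 0.038]] 
D [[0.005, 0.0, 0.0], [0.006, 0.0, 0.0], [0.005, 0.0, 0.0], [0.006, 0.001, 0.0], [0.005, -0.0, 0.0], [0.006, -0.0, 0.0], [0.005, 0.0, 0.0], [0.006, 0.0, 0.0]]
```

Request:
send_rows(linear=[[0,0.008,0.038],[0,0.008,0.038],[0,0.008,0.038],[0,0.008,0.038],[0,0.008,0.038],[0,0.008,0.038],[0,0.009,0.038],[0,0.009,0.038]], dr=[[0.0055,0,0],[0.0055,0,0],[0.0055,0,0],[0.0055,0,0],[0.0055,0,0],[0.0055,0,0],[0.0055,0,0],[0.0055,0,0]])

```text
time: 20.95
tool_pos: [0.5686, 0.2188, 0.1186]
tool_rot: [[-0.997, -0.069, -0.03], [-0.075, 0.904, 0.421], [-0.002, 0.422, -0.906]]
wrist_force: [0.5, -2.0, -1.2]
finger_gap: 0.0124
finger_force: 79.8
```

Run:
```python
from plan import *
R,p=cur(); lipnow(R,p); s=bot.sense(); print(Rb.T@s["wrist_force"],Rb.T@s["wrist_torque"])
```

```text
20.95 [-0.07  0.11 -0.16  1.37  0.43 -0.16] [0.5686 0.2188 0.1186]
lip mm [ 0.4 -0.1  1.4] open deg -0.01 yaw 0.02
[-2.33270896 -0.34936074 -0.22310005] [ 0.06508685  0.65930783 -0.02078681]
```

Request:
send_rows(linear=[[0,-0.03,0],[0,-0.02,0.02],[0,0,0.02],[0,0,0.02],[0,0,0]], dr=[[0,0,0],[0,0,0],[0,0,0],[0,0,0],[0,0,0]])

```text
time: 21.58
tool_pos: [0.5687, 0.2183, 0.1183]
tool_rot: [[-0.997, -0.069, -0.029], [-0.075, 0.903, 0.422], [-0.002, 0.423, -0.906]]
wrist_force: [-4.7, -3.9, 8.8]
finger_gap: 0.0124
finger_force: 81.1
```

Run:
```python
from ov import *
R,p=cur(); lipnow(R,p); s=bot.sense(); print(Rb.T@s["wrist_force"],Rb.T@s["wrist_torque"]); ov("shut")
```

```text
21.57 [-0.07  0.11 -0.16  1.37  0.43 -0.16] [0.5687 0.2183 0.1183]
lip mm [-0.2 -0.2  1.3] open deg 0.04 yaw 0.01
[0.57653574 4.95246257 9.48906837] [ 1.16286602  0.14322929 -0.02157627]
```

View pics/shut.png

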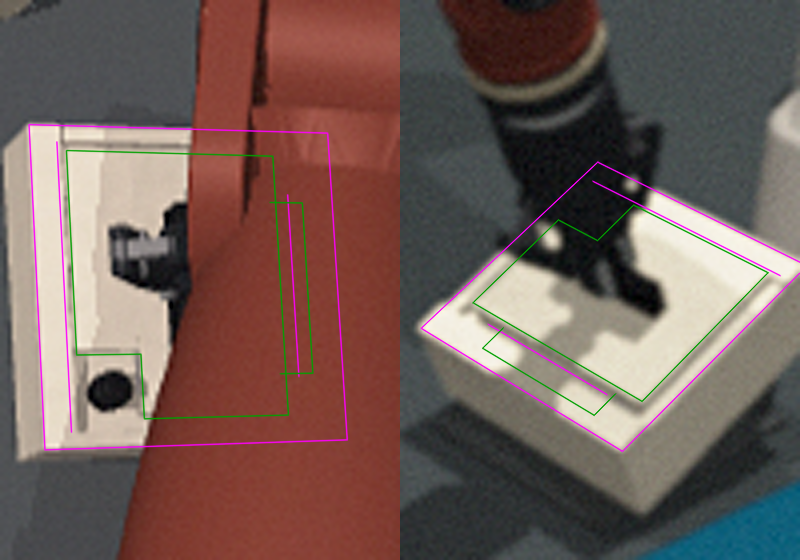

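The cover sits flat in the housing with its lip under the ledge and the notch round the gland, and the seat takes about 9 N. I'll relieve the pressure, release and back out.

Request:
send_rows(linear=[[0,0,-0.02],[0,0,-0.02],[0,0,0],[0,0,0],[0,0,0],[0,0,0]], dr=[[0,0,0],[0,0,0],[0,0,0],[0,0,0],[0,0,0],[0,0,0]], jaw=0.6)

```text
time: 22.42
tool_pos: [0.5685, 0.2181, 0.1178]
tool_rot: [[-0.997, -0.069, -0.03], [-0.075, 0.903, 0.422], [-0.002, 0.423, -0.906]]
wrist_force: [-0.1, 0.3, 0.1]
finger_gap: 0.0512
finger_force: 0.0
```

Request:
send_rows(linear=[[0,0,-0.2],[0,0,-0.4],[0,0,-0.8],[0,0,-0.9],[0,0,-0.9],[0,0,-0.9],[0,0,-0.9],[0,0,-0.9]], dr=[[0,0,0],[0,0,0],[0,0,0],[0,0,0],[0,0,0],[0,0,0],[0,0,0],[0,0,0]])

```text
time: 23.42
tool_pos: [0.5722, 0.1677, 0.2259]
tool_rot: [[-0.997, -0.069, -0.03], [-0.075, 0.904, 0.422], [-0.002, 0.423, -0.906]]
wrist_force: [0.6, 0.1, -0.3]
finger_gap: 0.0513
finger_force: 0.0
```

Request:
send_rows(linear=[[0.3,-0.9,-0.5],[0.3,-0.9,-0.5],[0.3,-0.9,-0.5],[0.3,-0.9,-0.5],[0.3,-0.9,-0.5],[0.3,-0.9,-0.5],[0.3,-0.9,-0.5],[0,0,0]], dr=[[0,0,0],[0,0,0],[0,0,0],[0,0,0],[0,0,0],[0,0,0],[0,0,0],[0,0,0]])

```text
time: 24.42
tool_pos: [0.5411, 0.0204, 0.2352]
tool_rot: [[-0.997, -0.067, -0.029], [-0.073, 0.904, 0.422], [-0.002, 0.423, -0.906]]
wrist_force: [0.1, -0.7, -0.1]
finger_gap: 0.0512
finger_force: 0.0
```

Run:
```python
from h import *
import plan
a=snap("top","pics/end_t.png")["img"]; b=snap("scene","pics/end_s.png")["img"]
P=plan
im=[]
for f,i,(y,x) in(("pics/end_t.png",a,(150,185)),("pics/end_s.png",b,(170,325))):
    c=cv2.resize(i[y:y+125,x:x+125],(400,400),interpolation=cv2.INTER_CUBIC); k=3.2
    t=P.tb+P.Rb@[.081,0,0]
    for l in ([(60,39,14),(60,-75,14),(-60,-75,14),(-60,75,14),(24,75,14),(24,39,14),(60,39,14)],[(0,-40,40),(0,40,40)]):
        cv2.polylines(c,[((proj(f,np.array(l)/1000@P.Rb.T+t)-[x,y]+.5)*k*16).round().astype(int)],False,(0,160,0),1,cv2.LINE_AA,4)
    im.append(c)
cv2.imwrite("pics/end.png",np.hstack(im)); s=bot.sense(); print(s["time"],s["wrist_force"],s["finger_force"])
```

```text
24.525 [-0.48876132 -0.58122165 -0.27552529] 0.0
```

View pics/end.png

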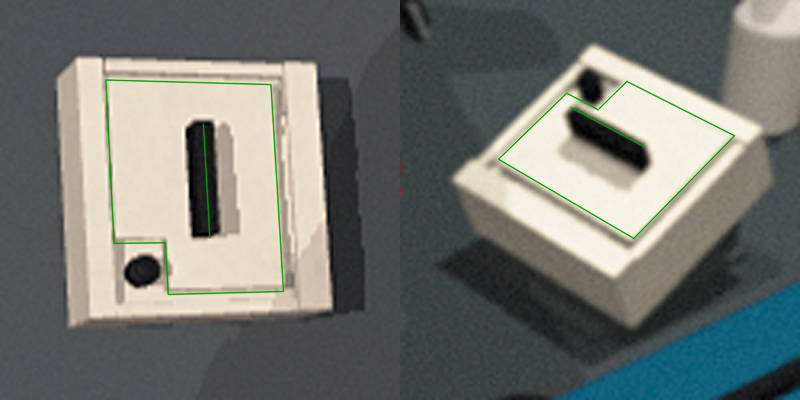

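The cover lies on its home outline in both views, with the gland clear in the notch and the robot well away. Handing the job in.

```bash
python3 -c "
from cell import bot
print(bot.finish_job())"
```

```text
the job is handed in; nothing more can be done
None
```

The matching cover is hooked under the ledge, eased down flush onto its seat and released, and I handed the job in at about 24.5 s; the hand-in call gave no verdict.

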